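# Two-face contact check of an isolator module

### The job

Check the white isolator module on the tester: hold its copper side flat and centred against the brass contact bar, pushing the bar more than half way in for half a second, then stand the module upright on the bench and let go of it, take it again and do the same with its blue side. Then set it down upright in the empty cell of the blue crate and let go. Do not drop it, and leave everything else where it is.

Things in the scene. Friction and masses are not known exactly. Their poses are not given: they have to be found in the camera images.
- module: the workpiece, an upright white block 56 (its x) by 50 (its y) by 120 mm tall, 0.4 to 0.65 kg. Origin: centre of its underside, z up. Its +x side is a flush copper plate, its +y side (next anticlockwise seen from above) a flush blue plate; bands of the same colours mark those edges of the top. Starts on the bench at any yaw, with a neighbour about 100 mm from its centre off each side
- copper_face (a point): centre of the module's copper side, on its surface, 28 mm out along the module's +x and 60 mm above its underside; axes as the module's
- blue_face (a point): centre of the module's blue side, on its surface, 25 mm out along the module's +y and 60 mm above its underside; axes as the module's
- fixture: tester fixture, fixed: yellow bent bracket (foot 130 mm wide, 8 mm thick, from 20 to 105 mm along +x; upright 110 mm high at its rear) carrying the brass contact bar in front. Origin: on the bench below the front of the bar at rest. +x points away from the robot, into the bar: push the workpiece along it. The bench in front of the bar is bare
- bar_face (a point): centre of the flat front of the brass contact bar, 60 mm above the bench; it moves with the bar. The front is an upright plate 96 mm wide (y) and 96 mm tall (12 to 108 mm above the bench), 12 mm thick; +x points into the bar, as the fixture's
- bar (a joint): travel of the sprung contact bar, m: 0 at rest, up to 0.014 when fully in (half way is 0.007); about 2 N to start it, 7 N half way, 12 N fully in; it springs back
- crate: blue plastic crate, fixed, 216 (its x) by 130 (its y) by 70 mm high, walls and floor 5 mm, open on top, with one divider 5 mm thick across its middle making two cells of 100 by 120 mm. Origin: centre of its underside. The cell at -x holds the finished unit, the cell at +x is empty
- free_cell (a point): centre of the inner floor of the crate's empty cell, 5 mm above the bench; axes as the crate's
- can: bystander: red spray can with a yellow band, 52 mm diameter, 190 mm tall, standing off one of the four sides of the module, about 100 mm from its centre; a gripper closing along that line may strike it with its body. Origin: centre of its underside
- roll: bystander: green tape roll lying flat, 76 mm diameter, 22 mm high, beside the module. Origin: centre of its underside
- wallbox: bystander: grey wall box 66 by 66 by 45 mm high beside the module. Origin: centre of its underside
- terminal: bystander: orange terminal block 68 by 40 by 30 mm high beside the module. Origin: centre of its underside
- finished: bystander: grey unit with green plates, 56 by 50 by 120 mm tall, standing in the crate's -x cell. Origin: centre of its underside
- cleaner: bystander: white bottle with red cap and green label, 60 mm diameter, 170 mm tall, standing beside the fixture. Origin: centre of its underside
- driver: bystander: yellow-handled screwdriver, 190 mm long, lying on the bench on the other side of the fixture from the bottle. Origin: under its middle
Not all that is in view belongs to the job. What is shaped like the module but pink is not meant.

How it is judged (in metres and radians):
On the way, in this order (a step that is already met when the one before it is completed fails the run):
1. the module's copper side lies flat and centred on the contact bar with the bar more than 6 mm in, for 0.3 s (value of joint bar above 0.006 m and x of copper_face in the frame of bar_face between -0.006 and 0.006 m and y of copper_face in the frame of bar_face between -0.02 and 0.02 m and z of copper_face in the frame of bar_face between -0.03 and 0.03 m and angle between the x axis of module and the x axis of bar_face, either way round below 0.1 rad), for 0.3 s.
2. the module stands upright on the bench, released, for 0.2 s (contact force between the fingers and module below 0.05 N and angle between module's own z axis and vertical below 0.1 rad and height (world z) of module below 0.006 m and linear speed of module below 0.03 m/s), for 0.2 s.
3. the module's blue side lies flat and centred on the contact bar with the bar more than 6 mm in, for 0.3 s (value of joint bar above 0.006 m and x of blue_face in the frame of bar_face between -0.006 and 0.006 m and y of blue_face in the frame of bar_face between -0.02 and 0.02 m and z of blue_face in the frame of bar_face between -0.03 and 0.03 m and angle between the y axis of module and the x axis of bar_face, either way round below 0.1 rad), for 0.3 s.
At the end, for the whole second after the job is handed in: The module stands upright (within 0.1 rad), at rest and released, on the floor of the crate's empty cell: its origin within 30 mm (crate x) and 42 mm (crate y) of the cell's centre and within 6 mm of its floor; the contact bar is back at rest (less than 2 mm in) (x of module in the frame of free_cell between -0.03 and 0.03 m and y of module in the frame of free_cell between -0.042 and 0.042 m and z of module in the frame of free_cell between -0.006 and 0.006 m and angle between module's own z axis and vertical below 0.1 rad and linear speed of module below 0.02 m/s and value of joint bar below 0.002 m); the robot touches nothing.
It fails at once if a bystander (can, roll, wall box, terminal block, finished unit, bottle, screwdriver) is moved more than 30 mm (distance of any of can, roll, wallbox, terminal, finished, cleaner, driver from where it was at the start of the episode above 0.03 m).
It fails at once if the module is dropped (moves faster than 0.7 m/s out of the fingers: a fall of over 25 mm) (contact force between the fingers and module below 0.05 N and linear speed of module above 0.7 m/s).
It also fails if it takes over 72 s, if anything falls off the work surface, if the arm or the gripper's body presses on something with over 40 N, if the wrist force passes 120 N, or if a joint passes its speed limit or range.

### The arm

A 6-joint arm with a two-finger parallel gripper is mounted at the origin on the work surface. World frame = base frame: x ahead of the robot, y to its left, z up, the work surface at z = 0. Lengths are in m, angles in degrees, forces in N, time in s.
With the tool pointing down it reaches from about 0.4 to 0.825 m from the base axis. Payload 7 kg.
Tool frame: the origin (TCP) lies at the very end of the fingers, on their centre line; the grasp point (between the pads) lies 19 mm behind it; z points along the fingers, y is the line along which they close (so a half turn about z gives the same grasp; the last joint's range is limited). The gripper opens to 88 mm and grips with 3 to 60 N. Pads are 19 mm wide; open, the fingers measure 130 mm over their backs; the gripper's body (78 mm by 193 mm) begins 47 mm behind the grasp point.
Start: joints at [-56.201, 20.546, 0.682, 0, -70.136, -16.507], TCP at [0.201, -0.644, 0.227] pointing down, gripper open.
Joint ranges: [-176.03, 176.03], [-82.01, 121.73], [-58.28, 71.71], [-173.87, 95.51], [-174.79, -0.11], [-173.66, 173.66]. Speed limits (degrees/s): [136.94, 136.94, 172.46, 180, 180, 180].

### API

Orientations are given as [roll, pitch, yaw] about the fixed x, y, z axes, in that order (R = Rz(yaw) Ry(pitch) Rx(roll)).
In Python, from plant import get_state, imaging, r, finder gives the robot as it stands.
- The arm moves only by the shell command python3 -m handwheel 'ROWS' [FORCE]. ROWS is JSON, a list of rows, each a list of 5 numbers: the closure, from 0 (fully open) to 1 (shut), then the shift along the world's x, y, z in cm, then the turn about the world's z in degrees. A call has 1 to 8 rows; each row is the pose to reach, as a shift and turn from the pose commanded when the call began; what a row does not reach only later rows make up. A row lasts 1/8 s, in which the tool goes at most 62.5 mm and 10.7 degrees, less where a joint would pass 70% of its speed; a pose out of reach is approached as far as the arm can. A call with a gripper value outside its range is refused whole. The fingers move at their own pace and stop on an object; FORCE is the grip in N (left out, the last holds). Time passes only in rows, so rows that repeat a pose let the fingers close. It gives the time, the measured TCP pose, the force, the opening and the grip force at its end, in the units of the state.
- get_state(): the state, without advancing time (a new reading comes with each control period).
- imaging.capture(name): name is "scene" or "top" or "wrist"; returns (picture, depth): 400x640x3 uint8, red, green, blue; 400x640 float32, m along the optical axis (not along the pixel's ray), 0 where there is no reading.
- imaging.get_calibration(name): a dict with "fx", "fy", "cx", "cy" (pixels), "rvec" (rotation vector, rad) and "tvec" (3), from world to camera coordinates, as OpenCV has them; the wrist camera has in their place "hand_eye" (4x4, takes a point from camera to tool coordinates, whose origin is the TCP and whose axes are the flange's). Camera axes: x right, y down, z forward; pixel columns grow to the right and rows downward; lengths in m; the calibration is good to about 2 mm. A picture is of the moment at which its call begins: read the wrist's pose just before it. get_calibration takes no time and is no camera call.
- r.close_job(): hands the job in; it is judged then, once.
Trained networks look in the newest picture that a camera, given by its name, has taken for a name from the list of things; names that differ only in an ending like _2 or _b are one class to them, and where a whole thing is asked for, a point or a joint stands for the part that bears it (a point fixed in the world has none). Each returns a list of dicts, best first, with "p" (0 to 1); they miss things now and then, are a little off and sometimes report something else, mostly with a low value. They report only what shows in the picture. A call takes as long as a camera call. They do not tell look-alikes from the thing itself.
- finder.cut_out(camera, query): "region" (400x640 bool, what is visible of it) and "pixel" ([column, row] in pixels, amid what is visible of it).
The state is a dict: "time_s": time; "joints": joint angles; "qd": joint speeds; "joint_torque": joint torques, N m; "tcp_pos": TCP position; "eef_rot": TCP orientation; "contact_force": force on the tool from outside, world axes, zero at the start; "moment": the same for the moment, N m; "gripper_width": finger opening in m; "gripper_force": force on a finger pad.
Only numpy, scipy, OpenCV 4.12 (cv2) and the standard library are available. Lean on these libraries where they do the work, as an engineer would, in place of code of your own. Each camera call takes 0.05 s, during which the arm holds its last target. There are 200 camera calls.

## Working session

There is one attempt and no reset: what is moved stays moved. The work goes in short steps, Python scripts to look and compute and a shell command to move; the robot and the scene stay as the last step left them, time stands still between calls to the robot, and variables do not carry over. Pictures are saved under pics/ and viewed, at most 10 in all, crops included, and the job is handed in when it is done.

```bash
mkdir -p pics; ls; cat > h.py <<'E'
import numpy as np, cv2
from plant import get_state, imaging, r, finder
from scipy.spatial.transform import Rotation as R
def cloud(name):
    st=get_state(); pic,d=imaging.capture(name); c=imaging.get_calibration(name)
    v,u=np.mgrid[0:400,0:640]
    P=np.stack([(u-c['cx'])/c['fx']*d,(v-c['cy'])/c['fy']*d,d],-1)
    if 'hand_eye' in c:
        T=np.array(c['hand_eye']); P=P@T[:3,:3].T+T[:3,3]
        Rt=R.from_euler('xyz',st['eef_rot'],degrees=True).as_matrix()
        P=P@Rt.T+np.array(st['tcp_pos'])
    else:
        M=cv2.Rodrigues(np.array(c['rvec'],float))[0]
        P=(P-np.array(c['tvec']).ravel())@M
    P[d<=0]=np.nan
    return pic,P
def save(pic,f): cv2.imwrite('pics/'+f,pic[:,:,::-1])
E
python3 - <<'E'
from h import *
print(get_state())
for n in ('scene','top'):
    pic,P=cloud(n); save(pic,n+'.png')
    for q in ('module','fixture','bar','crate','can','roll','wallbox','terminal','finished','cleaner','driver'):
        for k in finder.cut_out(n,q)[:2]:
            p=P[k['region']]; p=p[~np.isnan(p[:,0])]
            if len(p): print(n,q,round(k['p'],2),np.round(k['pixel']),np.round(np.median(p,0),3),np.round(np.percentile(p,2,axis=0),3),np.round(np.percentile(p,98,axis=0),3))
E
```

```text
pics
{'time_s': 0.0, 'joints': array([-5.62002720e+01,  2.05912347e+01,  6.32635450e-01, -1.93211569e-02,
       -7.01357269e+01, -1.65040551e+01]), 'qd': array([-6.71109879e-02,  6.60572213e-02,  5.52408553e-02,  4.49169805e-02,
       -1.42452798e-04,  1.69501887e-01]), 'joint_torque': array([-1.25665880e-03, -5.82719100e+01,  2.93058980e+01,  6.99707687e+00,
        7.01944882e-03, -2.02169063e-04]), 'tcp_pos': array([ 0.20046641, -0.64402384,  0.22561882]), 'eef_rot': array([ 1.79904400e+02, -9.38426134e-03, -1.62710899e+02]), 'contact_force': array([0.40438663, 0.5014687 , 0.55577596]), 'moment': array([ 0.01106169,  0.03093097, -0.01653315]), 'gripper_force': 0.0, 'gripper_width': 0.08744548739475627}
scene module 0.96 [226. 184.] [ 0.497 -0.363  0.071] [ 0.453 -0.404  0.002] [ 0.511 -0.338  0.123]
scene module 0.83 [278. 175.] [ 0.449 -0.173  0.072] [ 0.41  -0.212  0.002] [ 0.469 -0.142  0.123]
scene fixture 0.69 [200. 165.] [ 0.466 -0.456  0.104] [ 0.046 -0.631 -0.001] [ 0.475 -0.437  0.19 ]
scene fixture 0.62 [312. 218.] [ 0.74  -0.028  0.078] [ 0.649 -0.095  0.006] [0.778 0
[... 1675 characters left out ...]
] [ 0.478 -0.309  0.016] [ 0.544 -0.24   0.052]
top terminal 0.54 [426. 257.] [ 0.382 -0.332  0.031] [ 0.362 -0.366  0.011] [ 0.403 -0.301  0.037]
top terminal 0.47 [186. 219.] [0.492 0.372 0.009] [0.4   0.269 0.002] [0.62  0.45  0.073]
top finished 0.96 [191. 192.] [0.565 0.329 0.124] [0.536 0.312 0.022] [0.595 0.368 0.133]
top finished 0.48 [183. 220.] [0.491 0.374 0.01 ] [0.401 0.268 0.002] [0.62  0.452 0.073]
top cleaner 0.77 [245. 124.] [0.744 0.185 0.113] [0.725 0.164 0.002] [0.778 0.221 0.173]
top cleaner 0.41 [407. 212.] [ 0.512 -0.273  0.046] [ 0.478 -0.311  0.007] [ 0.547 -0.239  0.052]
top driver 0.74 [403. 124.] [ 0.781 -0.268  0.024] [ 0.717 -0.284  0.013] [ 0.826 -0.253  0.03 ]
```

View pics/top.png

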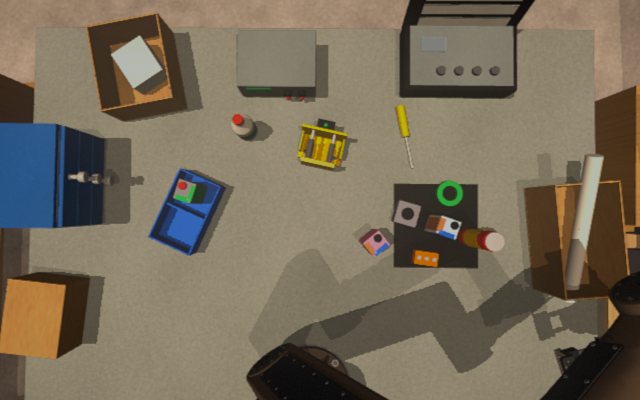

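View pics/scene.png

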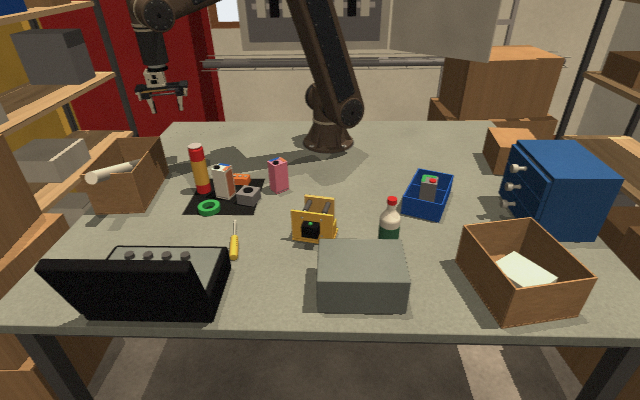

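The top view shows the white module at about (447,228) on the black mat with the can right next to it. The pink look-alike is at (375,241), the fixture at (322,147), and the crate at (187,212) with its empty cell at the lower end.

```bash
python3 - <<'E'
from h import *
pic,P=cloud('top'); x,y,z=P[...,0],P[...,1],P[...,2]
def rect(m,n):
    p=P[m][:,:2]; rr=cv2.minAreaRect((p*1000).astype(np.float32)); print(n,len(p),rr, np.round(p.mean(0),4), np.round(np.median(z[m]),4))
near=lambda a,b,d:(abs(x-a)<d)&(abs(y-b)<d)
rect(near(.48,-.37,.06)&(z>.112)&(z<.14)&(y>-.42),'module')
rect(near(.49,.36,.14)&(z>.055)&(z<.09),'crate')
rect(near(.655,-.02,.07)&(z>.09)&(z<.12),'barbracket')
import numpy as np
h=cv2.cvtColor(pic,cv2.COLOR_RGB2HSV)
m=near(.48,-.37,.06)&(z>.105)&(z<.14)&(y>-.42)
H,S=h[...,0],h[...,1]
for n,mm in(('orange',m&(H<20)&(S>90)),('blue',m&(H>100)&(H<130)&(S>90))):print(n,mm.sum(),np.round(P[mm].mean(0),3))
c=cv2.resize(pic[165:275,355:505],None,fx=5,fy=5,interpolation=cv2.INTER_CUBIC); save(c[:, :790],'crop1.png')
c=np.hstack([cv2.resize(pic[110:175,290:360],None,fx=5.5,fy=5.5),cv2.resize(pic[165:260,145:230],None,fx=4,fy=4)[:357]]); save(c,'crop2.png')
E
```

```text
module 403 ((475.99017333984375, -370.34234619140625), (59.01171875, 49.85585021972656), 70.92269897460938) [ 0.4762 -0.369 ] 0.1213
crate 821 ((511.0325927734375, 360.07611083984375), (132.70050048828125, 216.76466369628906), 66.30138397216797) [0.5119 0.3598] 0.0684
barbracket 421 ((689.818115234375, -28.24798583984375), (102.78971099853516, 93.59616088867188), 77.93569946289062) [ 0.6726 -0.0214] 0.0993
orange 93 [ 0.485 -0.35   0.119]
blue 76 [ 0.457 -0.365  0.12 ]Traceback (most recent call last):
  File "<stdin>", line 15, in <module>
    return _nx.concatenate(arrs, 1, dtype=dtype, casting=casting)
           ~~~~~~~~~~~~~~~^^^^^^^^^^^^^^^^^^^^^^^^^^^^^^^^^^^^^^^
ValueError: all the input array dimensions except for the concatenation axis must match exactly, but along dimension 0, the array at index 0 has size 358 and the array at index 1 has size 357
```

View pics/crop1.png

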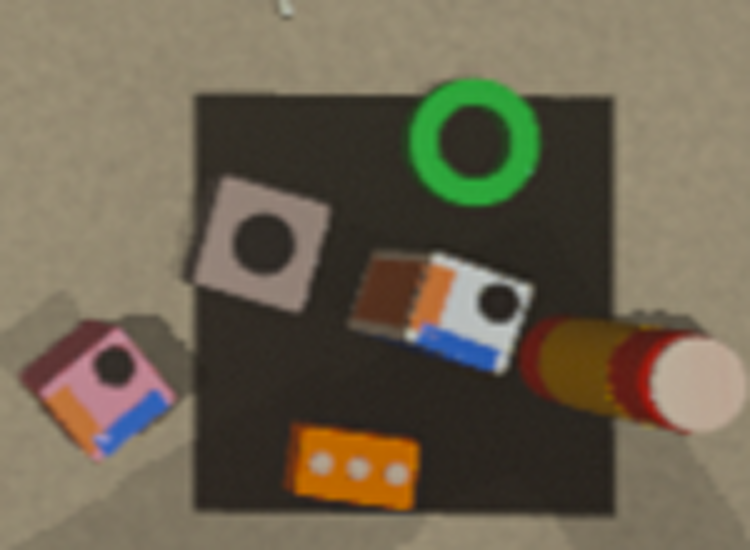

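The crop confirms it. The copper band faces +y (yaw about 71°), blue faces the robot, and the can is on the module's −x side. I'll grip along module y first, so I'm moving to hover and refining there.

```bash
python3 -m handwheel '[[0,4,4,5,9],[0,8,8,7,18],[0,12,12,7,27],[0,16,16,7,36],[0,20,20,7,45],[0,24,24,7,54],[0,27.6,27.4,7,54],[0,27.6,27.4,7,54]]' 40
cat > meas.py <<'E'
from h import *
st=get_state(); print(st['tcp_pos'],st['eef_rot'],st['joints'].round(1))
E
python3 - <<'E'
from meas import *
pic,P=cloud('wrist'); save(pic,'w1.png'); x,y,z=P.transpose(2,0,1)
m=(abs(x-.48)<.06)&(abs(y+.37)<.06)&(z>.108)&(z<.14)&(y>-.42)
if m.sum()>20:
    p=P[m]; print(m.sum(),cv2.minAreaRect((p[:,:2]*1000).astype(np.float32)),np.median(p[:,2]))
m=(abs(x-.45)<.05)&(abs(y+.46)<.05)&(z>.15)
if m.sum()>5: print('can',np.nanpercentile(P[m],[2,98],axis=0))
E
```

```text
time_s: 2.25
tcp_pos: [0.4788, -0.3682, 0.2964]
eef_rot: [-180.0, 0.0, -108.5]
contact_force: [-0.6, 0.1, 0.2]
gripper_width: 0.0875
gripper_force: 0.0
[ 0.47880421 -0.36816525  0.29637369] [-1.79995058e+02  1.63430960e-02 -1.08485800e+02] [-19.1  11.8  -2.3  -0.  -75.9   0.6]
2842 ((478.4779357910156, -369.86962890625), (56.525611877441406, 50.028953552246094), 70.80125427246094) 0.1204391560389109
can [[ 0.42556757 -0.48390341  0.17831401]
 [ 0.46933626 -0.43952817  0.19147321]]
```

View pics/w1.png

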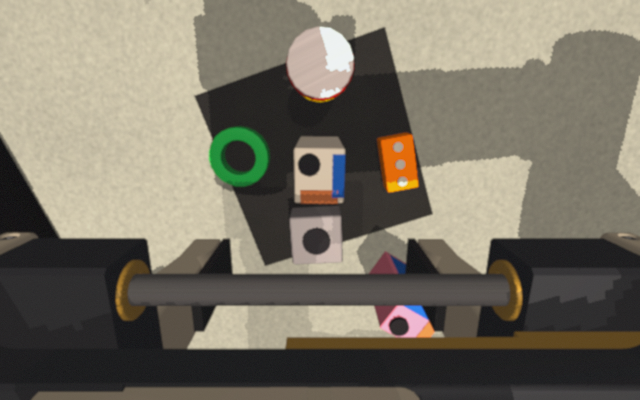

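The wrist view shows the module at (320,170), with the can behind it at (320,60) and both sides along the grip line free above 30 mm. Measured pose is (0.4785, −0.370) at yaw 70.8°. Descending and gripping now.

```bash
python3 -m handwheel '[[0,0.1,0,-5,-0.5],[0,0.1,0,-10,-0.5],[0,0.1,0,-15,-0.5],[0,0.1,0,-19,-0.5],[0,0.1,0,-21,-0.5],[0,0.1,0,-22,-0.5],[0,0.1,0,-22,-0.5],[0,0.1,0,-22,-0.5]]' 40
python3 -m handwheel '[[1,0,0,0,0],[1,0,0,0,0],[1,0,0,0,0],[1,0,0,0,0],[1,0,0,0,0],[1,0,0,0,0]]' 40
python3 -m handwheel '[[1,0,0,2,0],[1,0,0,6,0],[1,0,0,11,0],[1,0,0,16,0],[1,0,0,16,0],[1,0,0,16,0]]' 40
```

```text
time_s: 3.3
tcp_pos: [0.4781, -0.371, 0.0777]
eef_rot: [-179.9, -0.0, -109.2]
contact_force: [0.1, -0.7, -0.3]
gripper_width: 0.0876
gripper_force: 0.0
time_s: 4.05
tcp_pos: [0.4777, -0.3705, 0.0766]
eef_rot: [-180.0, -0.0, -109.2]
contact_force: [0.3, 0.1, 0.7]
gripper_width: 0.0496
gripper_force: 40.0
time_s: 4.8
tcp_pos: [0.4765, -0.3695, 0.2346]
eef_rot: [179.8, 0.1, -109.2]
contact_force: [0.1, 0.5, -6.8]
gripper_width: 0.0498
gripper_force: 40.0
```

```bash
python3 - <<'E'
from h import *
pic,P=cloud('top'); x,y,z=P.transpose(2,0,1)
m=(abs(x-.70)<.12)&(abs(y+.025)<.1)
h=cv2.cvtColor(pic,cv2.COLOR_RGB2HSV)
k=finder.cut_out('top','bar')[0]['region']
q=P[m&(z>.100)&(z<.12)]
for lo in np.arange(.63,.76,.01):
    s=q[(q[:,0]>=lo)&(q[:,0]<lo+.01)]
    if len(s): print(round(lo,3),len(s),s[:,1].min().round(3),s[:,1].max().round(3),np.median(s[:,2]).round(3))
m2=m&(z>.1)&(z<.12)&(x<.69)
# bar front edge: min x per y bin
pp=P[m2]
E_=[]
for b in np.arange(-.065,.03,.005):
    s=pp[(pp[:,1]>=b)&(pp[:,1]<b+.005)]
    if len(s)>2: i=s[:,0].argmin(); E_.append([s[i,1],s[i,0]]); 
E_=np.array(E_); print(E_.round(4).tolist()); f=np.polyfit(E_[:,0],E_[:,1],1); print(f, np.degrees(np.arctan(f[0])))
save(cv2.resize(pic[110:180,285:365],None,fx=7,fy=7),'fx.png')
E
```

```text
0.63 10 -0.061 -0.039 0.109
0.64 59 -0.063 -0.0 0.109
0.65 78 -0.044 0.03 0.109
0.66 18 -0.05 0.03 0.109
0.67 7 -0.053 0.014 0.101
0.68 5 -0.055 0.011 0.101
0.69 5 -0.052 0.008 0.101
0.7 3 -0.058 0.006 0.1
0.71 2 -0.002 0.0 0.101
0.72 25 -0.099 0.0 0.109
0.73 62 -0.093 -0.021 0.11
0.74 61 -0.043 0.025 0.111
0.75 15 0.006 0.028 0.11
[[-0.0607, 0.6372], [-0.0552, 0.637], [-0.0525, 0.637], [-0.0499, 0.6376], [-0.0415, 0.6395], [-0.0387, 0.6392], [-0.0333, 0.6425], [-0.0278, 0.6425], [-0.0223, 0.6454], [-0.0168, 0.6449], [-0.0141, 0.6457], [-0.0058, 0.6476], [-0.0031, 0.6479], [0.0024, 0.6506], [0.0078, 0.6501], [0.0107, 0.6505], [0.019, 0.6533], [0.0217, 0.6534], [0.0271, 0.6556]]
[0.21772555 0.64894784] 12.28305889156003
```

View pics/fx.png

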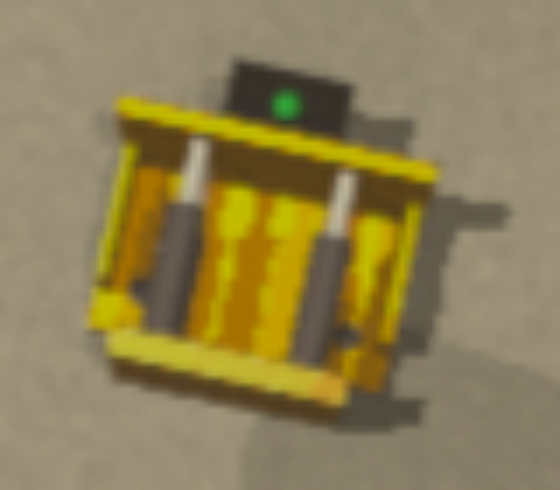

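The bar front runs at 12.3°, so the fixture yaw is about −12.3° with bar_face near (0.646, −0.0155). The module is held. Carrying it to the tester, to a point about 60 mm in front of the bar.

```bash
python3 -m handwheel '[[1,1,4.6,0,-10.4],[1,2,9.2,0,-20.8],[1,3,13.9,0,-31.2],[1,4,18.6,0,-41.6],[1,5,23.3,0,-52],[1,6,28,0,-62.4],[1,7,32.7,0,-72.7],[1,8.2,37.3,0,-83.1]]'
python3 -m handwheel '[[1,0,0,0,0],[1,0,0,-5,0],[1,0,0,-10,0],[1,0,0,-13,0],[1,0,0,-15,0],[1,0,0,-15,0],[1,0,0,-15,0]]'
python3 - <<'E'
from meas import *
print(st['contact_force'])
pic,P=cloud('top'); x,y,z=P.transpose(2,0,1)
m=(abs(x-.65)<.05)&(abs(y+.016)<.075)&(z>.104)&(z<.116)&(x>.632)&(x<.677)
print('bar',m.sum(),cv2.minAreaRect((P[m][:,:2]*1000).astype(np.float32)))
pic,P=cloud('wrist'); save(pic,'w2.png'); x,y,z=P.transpose(2,0,1)
print([(q,[(round(k['p'],2),np.nanmedian(P[k['region']],0).round(3).tolist()) for k in finder.cut_out('wrist',q)[:2]]) for q in('module','bar')])
c,s=np.cos(np.radians(-12.3)),np.sin(np.radians(-12.3))
print('force n',st['contact_force']@[c,s,0])
m=(z>.104)&(z<.116)&(x>.63)&(x<.68)&(abs(y+.016)<.08)
if m.sum()>20: print('bar w',m.sum(),cv2.minAreaRect((P[m][:,:2]*1000).astype(np.float32)))
E
```

```text
time_s: 5.9
tcp_pos: [0.5588, 0.004, 0.2348]
eef_rot: [-179.9, -0.2, 167.4]
contact_force: [1.0, -0.9, -6.5]
gripper_width: 0.05
gripper_force: 40.0
time_s: 6.78
tcp_pos: [0.5598, 0.0022, 0.0868]
eef_rot: [-180.0, 0.0, 167.7]
contact_force: [-0.6, 0.6, -5.9]
gripper_width: 0.05
gripper_force: 40.0
[0.55983759 0.00221199 0.08684234] [-1.79977228e+02  2.05574045e-03  1.67715484e+02] [  20.3   17.4  -24.3    0.   -48.4 -122.6]
[-0.55657235  0.64697875 -5.92142864]
bar 102 ((650.6661376953125, -16.869544982910156), (33.754024505615234, 92.02376556396484), 4.578062534332275)
[('module', [(0.6, [0.537, 0.008, 0.13]), (0.58, [0.442, -0.152, 0.023])]), ('bar', [])]
force n -0.6816226831511872
```

View pics/w2.png

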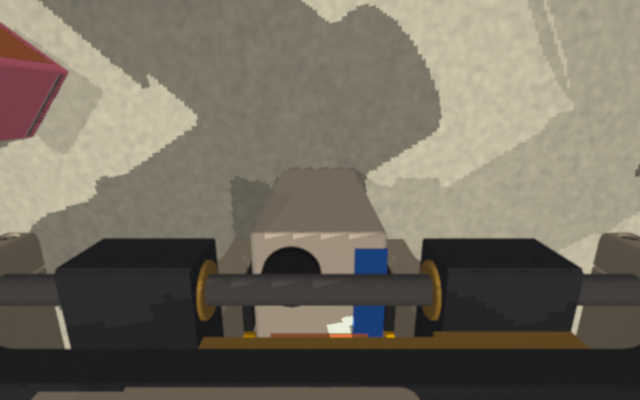

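The wrist view shows the module held squarely, with its blue band at (370,290) and its copper side facing forward to the bar. Advancing toward contact.

```bash
python3 -m handwheel '[[1,2,-0.45,0,0],[1,3.5,-0.75,0,0],[1,4.7,-1,0,0],[1,5.3,-1.15,0,0],[1,5.3,-1.15,0,0],[1,5.3,-1.15,0,0]]'
python3 -m handwheel '[[1,0.3,-0.05,0,0],[1,0.6,-0.1,0,0],[1,0.8,-0.2,0,0],[1,1,-0.25,0,0],[1,1,-0.25,0,0],[1,1,-0.25,0,0]]'
```

```text
time_s: 7.72
tcp_pos: [0.612, -0.009, 0.0864]
eef_rot: [-180.0, -0.0, 167.7]
contact_force: [-0.5, 0.0, -6.3]
gripper_width: 0.0499
gripper_force: 40.0
time_s: 8.48
tcp_pos: [0.6222, -0.0115, 0.0864]
eef_rot: [-180.0, -0.0, 167.7]
contact_force: [-3.1, 2.1, -5.8]
gripper_width: 0.0497
gripper_force: 40.0
```

Contact at about 3.5 N, roughly 2 mm in. Pushing 7.5 mm more and holding.

```bash
python3 -m handwheel '[[1,0.3,-0.05,0,0],[1,0.6,-0.15,0,0],[1,0.75,-0.15,0,0],[1,0.75,-0.15,0,0],[1,0.75,-0.15,0,0],[1,0.75,-0.15,0,0],[1,0.75,-0.15,0,0],[1,0.75,-0.15,0,0]]'
python3 - <<'E'
from meas import *
pic,P=cloud('top'); x,y,z=P.transpose(2,0,1)
print('F',st['contact_force'])
pic,P=cloud('scene'); save(cv2.resize(pic[130:270,240:400],None,fx=5,fy=4),'s2.png')
E
```

```text
time_s: 9.48
tcp_pos: [0.6289, -0.0129, 0.0864]
eef_rot: [-180.0, -0.1, 167.7]
contact_force: [-7.4, 4.0, -1.1]
gripper_width: 0.05
gripper_force: 40.0
[ 0.62893835 -0.01288136  0.08641035] [-1.79973955e+02 -1.24216117e-01  1.67684920e+02] [  16.6   23.1  -15.2   -0.   -51.8 -118.8]
F [-7.38833752  4.04212626 -1.13263083]
```

View pics/s2.png

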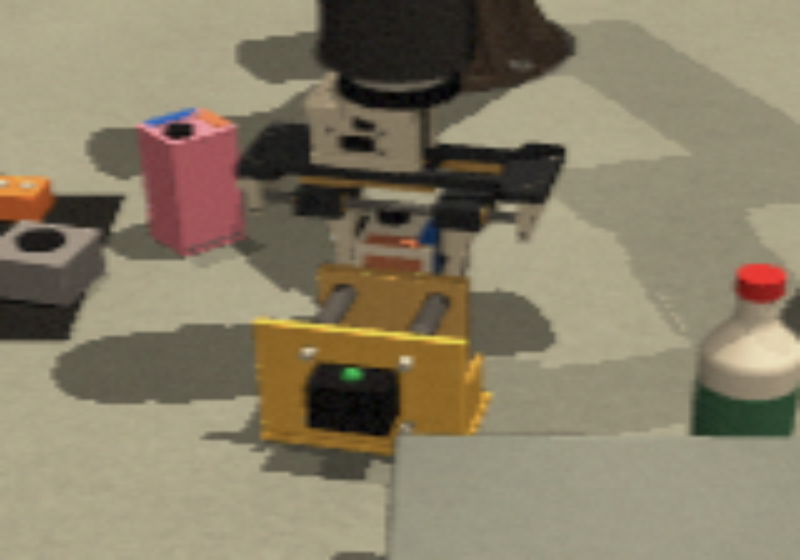

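The scene view shows the copper side on the brass bar with the module between the fingers, centred at about (395,245). Normal force is about 8 N, so roughly 8 mm in. I'll add 1 mm with a short hold for margin, then back off.

```bash
python3 -m handwheel '[[1,0.1,-0.02,0,0],[1,0.1,-0.02,0,0],[1,0.1,-0.02,0,0],[1,0.1,-0.02,0,0],[1,0.1,-0.02,0,0]]'
python3 -m handwheel '[[1,-1,0.2,0,0],[1,-3,0.65,0,0],[1,-6,1.3,0,0],[1,-9,2,0,0],[1,-12,2.6,0,0],[1,-12.7,2.8,0,0],[1,-12.7,2.8,0,0],[1,-12.7,2.8,0,0]]'
python3 - <<'E'
from meas import *
pic,P=cloud('wrist'); x,y,z=P.transpose(2,0,1)
a=np.array(st['tcp_pos']); m=(abs(x-a[0])<.045)&(abs(y-a[1])<.04)&(z>a[2]+.03)&(z<a[2]+.055)
print(m.sum(), cv2.minAreaRect((P[m][:,:2]*1000).astype(np.float32)), np.median(P[m],0))
A=np.c_[P[m][:,:2],np.ones(m.sum())]; print('top plane',np.linalg.lstsq(A,P[m][:,2],rcond=None)[0])
E
```

```text
time_s: 10.2
tcp_pos: [0.6298, -0.0131, 0.0864]
eef_rot: [-180.0, -0.1, 167.7]
contact_force: [-7.8, 3.2, -1.1]
gripper_width: 0.0497
gripper_force: 40.0
time_s: 11.2
tcp_pos: [0.5055, 0.015, 0.0869]
eef_rot: [180.0, 0.1, 167.7]
contact_force: [-0.1, -0.5, -5.6]
gripper_width: 0.05
gripper_force: 40.0
[0.50547353 0.01500048 0.08691611] [1.79963690e+02 8.99733904e-02 1.67702522e+02] [  24.    12.7  -31.1    0.   -46.1 -126.3]
12759 ((498.91485595703125, 16.14452362060547), (78.12933349609375, 45.131622314453125), 78.68236541748047) [0.49017875 0.0191476  0.13042575]
top plane [ 0.06817608 -0.01556073  0.09643791]
```

```bash
python3 -m handwheel '[[1,0,0,-0.5,0],[1,0,0,-0.8,0],[1,0,0,-1,0],[1,0,0,-1,0],[1,0,0,-1,0]]'
```

```text
time_s: 11.88
tcp_pos: [0.5041, 0.0146, 0.0767]
eef_rot: [-180.0, -0.0, 167.7]
contact_force: [-1.4, -1.8, -1.1]
gripper_width: 0.05
gripper_force: 40.0
```

Touching the bench, with the weight taken. Releasing, rising and turning 90°.

```bash
python3 -m handwheel '[[0,0,0,0,0],[0,0,0,0,0],[0,0,0,0,0],[0,0,0,0,0],[0,0,0,0,0],[0,0,0,0,0]]'
python3 -m handwheel '[[0,0,0,2,0],[0,0,0,5,0],[0,0,0,9,0],[0,0,0,14,0],[0,0,0,19,10],[0,0,0,22,20],[0,0,0,22,30],[0,0,0,22,40]]'
python3 -m handwheel '[[0,0,0,0,10],[0,0,0,0,20],[0,0,0,0,30],[0,0,0,0,40],[0,0,0,0,50],[0,0,0,0,50],[0,0,0,0,50]]'
python3 - <<'E'
from meas import *
pic,P=cloud('wrist'); save(pic,'w3.png'); x,y,z=P.transpose(2,0,1)
m=(abs(x-.504)<.06)&(abs(y-.015)<.06)&(z>.108)&(z<.135)
p=P[m]; print(m.sum(),cv2.minAreaRect((p[:,:2]*1000).astype(np.float32)),np.median(p[:,2]))
E
```

```text
time_s: 12.62
tcp_pos: [0.5041, 0.0148, 0.0766]
eef_rot: [180.0, 0.0, 167.7]
contact_force: [0.2, -0.4, 0.1]
gripper_width: 0.0874
gripper_force: 0.0
time_s: 13.62
tcp_pos: [0.504, 0.0149, 0.297]
eef_rot: [180.0, 0.1, -152.0]
contact_force: [0.6, 1.1, -0.1]
gripper_width: 0.0877
gripper_force: 0.0
time_s: 14.5
tcp_pos: [0.504, 0.0148, 0.2965]
eef_rot: [180.0, -0.0, -102.5]
contact_force: [0.4, 0.4, 0.1]
gripper_width: 0.0877
gripper_force: 0.0
[0.5040274  0.01482163 0.29651752] [ 1.79993819e+02 -3.32059605e-04 -1.02526883e+02] [ 24.    1.9 -13.8  -0.  -74.3 -36.6]
2831 ((503.1639099121094, 16.59950828552246), (50.33186340332031, 55.865535736083984), 78.01342010498047) 0.12050933559203367
```

View pics/w3.png

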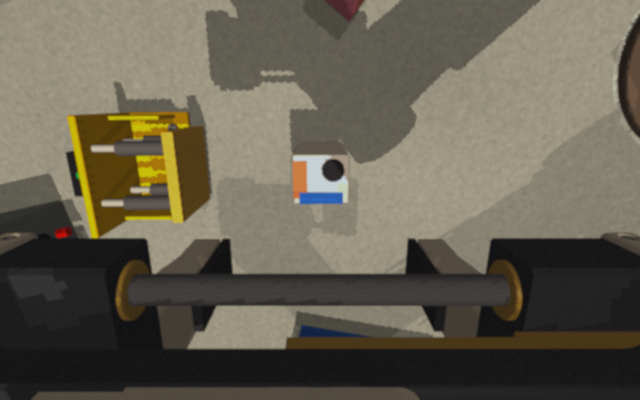

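The module stands at (0.503, 0.0166), yaw −12°. Its copper band is at (300,180) facing the fixture and its blue band at (320,198). Regripping along its x.

```bash
python3 -m handwheel '[[0,-0.1,0.2,-5,0.4],[0,-0.1,0.2,-10,0.4],[0,-0.1,0.2,-15,0.4],[0,-0.1,0.2,-19,0.4],[0,-0.1,0.2,-21,0.4],[0,-0.1,0.2,-22,0.4],[0,-0.1,0.2,-22,0.4],[0,-0.1,0.2,-22,0.4]]' 40
python3 -m handwheel '[[1,0,0,0,0],[1,0,0,0,0],[1,0,0,0,0],[1,0,0,0,0],[1,0,0,0,0]]' 40
python3 -m handwheel '[[1,0,0,1,0],[1,0,0,3,-10],[1,0,0,3,-20],[1,0,0,3,-30],[1,0,0,3,-40],[1,0,0,3,-50],[1,0,0,3,-60],[1,0,0,3,-70]]' 40
python3 -m handwheel '[[1,0,0,-1,-10],[1,0,0,-2,-20.1],[1,0,0,-2,-20.1],[1,0,0,-2,-20.1],[1,0,0,-2,-20.1]]' 40
```

```text
time_s: 15.55
tcp_pos: [0.5038, 0.0171, 0.0775]
eef_rot: [-179.9, 0.0, -101.9]
contact_force: [0.2, 1.1, 0.4]
gripper_width: 0.0875
gripper_force: 0.0
time_s: 16.18
tcp_pos: [0.503, 0.0168, 0.0767]
eef_rot: [180.0, -0.0, -101.9]
contact_force: [-1.1, 0.5, 2.0]
gripper_width: 0.0557
gripper_force: 40.0
time_s: 17.18
tcp_pos: [0.5025, 0.0167, 0.1063]
eef_rot: [180.0, -0.1, -172.3]
contact_force: [0.0, 0.1, -6.4]
gripper_width: 0.0558
gripper_force: 40.0
time_s: 17.8
tcp_pos: [0.5033, 0.0169, 0.087]
eef_rot: [180.0, 0.0, 168.1]
contact_force: [-0.4, 0.2, -6.4]
gripper_width: 0.0556
gripper_force: 40.0
```

```bash
python3 -m handwheel '[[1,3,-0.7,0,0],[1,6,-1.4,0,0],[1,9,-2.1,0,0],[1,10.8,-2.5,0,0],[1,11.7,-2.75,0,0],[1,11.7,-2.75,0,0],[1,11.7,-2.75,0,0]]'
python3 -m handwheel '[[1,0.4,-0.1,0,0],[1,0.8,-0.2,0,0],[1,1.2,-0.3,0,0],[1,1.45,-0.35,0,0],[1,1.45,-0.35,0,0],[1,1.45,-0.35,0,0],[1,1.45,-0.35,0,0],[1,1.45,-0.35,0,0]]'
```

```text
time_s: 18.68
tcp_pos: [0.6192, -0.0106, 0.0865]
eef_rot: [-180.0, -0.0, 168.0]
contact_force: [-0.3, -0.5, -6.3]
gripper_width: 0.0556
gripper_force: 40.0
time_s: 19.68
tcp_pos: [0.6328, -0.0139, 0.0863]
eef_rot: [-180.0, -0.2, 168.0]
contact_force: [-7.0, 3.5, -1.6]
gripper_width: 0.0561
gripper_force: 40.0
```

```bash
python3 -m handwheel '[[1,0.15,-0.03,0,0],[1,0.15,-0.03,0,0],[1,0.15,-0.03,0,0],[1,0.15,-0.03,0,0],[1,0.15,-0.03,0,0],[1,0.15,-0.03,0,0]]'
python3 -m handwheel '[[1,-1,0.2,0,0],[1,-3,0.65,0,0],[1,-6,1.3,0,0],[1,-9,2,2,0],[1,-12,2.6,6,0],[1,-13.5,2.8,11,0],[1,-13.5,2.8,15,0],[1,-13.5,2.8,15,0]]'
python3 - <<'E'
from meas import *
pic,P=cloud('top'); x,y,z=P.transpose(2,0,1)
c=np.radians(156.3); ux=np.array([np.cos(c),np.sin(c)]); uy=np.array([-ux[1],ux[0]])
d=P[...,:2]-[.511,.360]; a=d@ux; b=d@uy
m=(abs(a)<.13)&(abs(b)<.09)&(z>.06)&(z<.08)
print(m.sum(),cv2.minAreaRect((P[m][:,:2]*1000).astype(np.float32)))
f=(a>-.0)&(a<.12)&(abs(b)<.075)&(z<.013)&(z>.001); print('floor a',np.percentile(a[f],[1,50,99]),'b',np.percentile(b[f],[1,50,99]))
mb=(abs(x-.655)<.03)&(abs(y+.016)<.055)&(z>.104)&(z<.116); print('bar min x mid',np.nanmin(x[mb&(abs(y+.016)<.005)]))
save(cv2.resize(pic[150:270,130:420],None,fx=2.7,fy=2.7),'t3.png')
E
```

```text
time_s: 20.42
tcp_pos: [0.6341, -0.0142, 0.0863]
eef_rot: [-180.0, -0.2, 168.0]
contact_force: [-7.9, 3.8, -1.6]
gripper_width: 0.056
gripper_force: 40.0
time_s: 21.42
tcp_pos: [0.5034, 0.0142, 0.2406]
eef_rot: [179.8, 0.4, 168.0]
contact_force: [0.4, -0.1, -7.4]
gripper_width: 0.0558
gripper_force: 40.0
[0.50336648 0.01416049 0.24064569] [179.75957738   0.44208113 168.0325439 ] [ 2.41e+01  3.40e+00 -1.96e+01  1.00e-01 -6.65e+01 -1.26e+02]
567 ((511.864501953125, 360.21710205078125), (131.97097778320312, 215.4793243408203), 66.4553451538086)
floor a [0.00926515 0.049548   0.1024453 ] b [-0.06110822 -0.01706198  0.0686937 ]
bar min x mid 0.6448961989277007
```

View pics/t3.png

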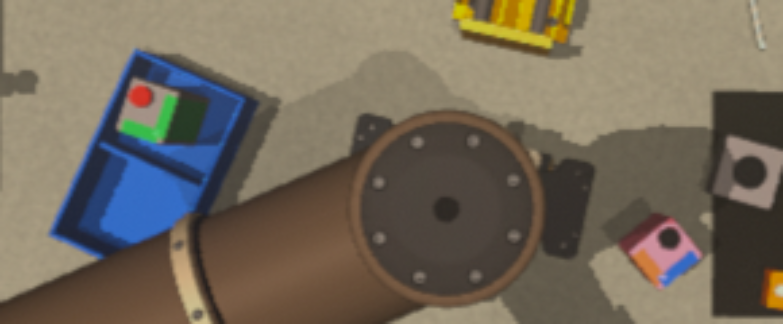

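The crate's empty cell is at (140,185) in this crop and the finished unit is above it at (155,110). The free cell comes out at (0.465, 0.381). Carrying the module over.

```bash
python3 -m handwheel '[[1,-0.4,4,0,1],[1,-0.9,8.5,0,2],[1,-1.4,13,0,3],[1,-1.9,18,0,4],[1,-2.4,23,0,5],[1,-2.9,28,0,5],[1,-3.4,33,0,5],[1,-3.8,36.7,0,5]]'
python3 -m handwheel '[[1,0,0,0,0],[1,0,0,0,0],[1,0,0,0,0]]'
python3 - <<'E'
from meas import *
pic,P=cloud('top'); save(cv2.resize(pic[150:270,130:420],None,fx=2.7,fy=2.7),'t4.png')
pic,P=cloud('wrist'); save(pic,'w4.png'); x,y,z=P.transpose(2,0,1)
c=np.radians(156.4); ux=np.array([np.cos(c),np.sin(c)]); uy=np.array([-ux[1],ux[0]])
d=P[...,:2]-[.512,.360]; a=d@ux; b=d@uy
m=(abs(a)<.13)&(abs(b)<.09)&(z>.06)&(z<.078)
print('rim a',np.percentile(a[m],[1,99]),'b',np.percentile(b[m],[1,99]),m.sum())
E
```

```text
time_s: 22.48
tcp_pos: [0.4622, 0.382, 0.2337]
eef_rot: [-179.8, -0.1, 173.0]
contact_force: [0.5, -0.2, -6.0]
gripper_width: 0.056
gripper_force: 40.0
time_s: 22.85
tcp_pos: [0.4631, 0.3795, 0.2357]
eef_rot: [-179.9, -0.0, 172.9]
contact_force: [-0.1, -0.8, -6.2]
gripper_width: 0.0557
gripper_force: 40.0
[0.4630829  0.379481   0.23570404] [-1.79925500e+02 -4.29634298e-02  1.72939607e+02] [  58.    13.1   -8.5   -0.   -68.5 -155.1]
rim a [-0.02329077  0.10696703] b [-0.06670805  0.06238422] 2049
```

View pics/w4.png

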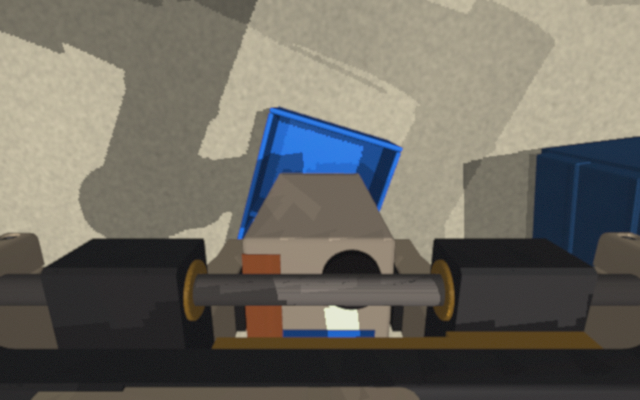

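The wrist view shows the module above the blue cell at (330,150). The rim check puts the TCP 0 and 2 mm from the cell centre. Lowering.

```bash
python3 -m handwheel '[[1,0,0,-4,0],[1,0,0,-8,0],[1,0,0,-11,0],[1,0,0,-13,0],[1,0,0,-14.5,0],[1,0,0,-15.1,0],[1,0,0,-15.1,0],[1,0,0,-15.1,0]]'
python3 -m handwheel '[[1,0,0,-0.2,0],[1,0,0,-0.4,0],[1,0,0,-0.4,0],[1,0,0,-0.4,0]]'
```

```text
time_s: 23.95
tcp_pos: [0.4635, 0.381, 0.0865]
eef_rot: [179.9, 0.0, 173.0]
contact_force: [0.7, -0.4, -5.8]
gripper_width: 0.0559
gripper_force: 40.0
time_s: 24.45
tcp_pos: [0.4632, 0.3807, 0.0817]
eef_rot: [180.0, 0.0, 173.0]
contact_force: [-0.5, 1.1, -4.7]
gripper_width: 0.0555
gripper_force: 40.0
```

```bash
python3 -m handwheel '[[1,0,0,-0.1,0],[1,0,0,-0.1,0],[1,0,0,-0.1,0]]'
```

```text
time_s: 24.82
tcp_pos: [0.4633, 0.3807, 0.0817]
eef_rot: [180.0, 0.0, 173.0]
contact_force: [-3.9, -1.6, 5.5]
gripper_width: 0.0558
gripper_force: 40.0
```

The module is on the floor, with the force reversed. Releasing and rising.

```bash
python3 -m handwheel '[[0,0,0,0,0],[0,0,0,0,0],[0,0,0,0,0],[0,0,0,0,0],[0,0,0,0,0]]'
python3 -m handwheel '[[0,0,0,2,0],[0,0,0,5,0],[0,0,0,9,0],[0,0,0,14,0],[0,0,0,19,0],[0,0,0,21,0],[0,0,0,21,0],[0,0,0,21,0]]'
python3 - <<'E'
from meas import *
pic,P=cloud('wrist'); x,y,z=P.transpose(2,0,1)
m=(abs(x-.463)<.05)&(abs(y-.381)<.05)&(z>.11)&(z<.14)
rr=cv2.minAreaRect((P[m][:,:2]*1000).astype(np.float32)); print(rr,np.percentile(P[m][:,2],[2,50,98]))
A=np.c_[P[m][:,:2]-P[m][:,:2].mean(0),np.ones(m.sum())]; print(np.linalg.lstsq(A,P[m][:,2],rcond=None)[0])
pic,P=cloud('scene'); x,y,z=P.transpose(2,0,1)
for q in ('can','roll','wallbox','terminal','finished','cleaner','driver'):
    k=finder.cut_out('scene',q)
    if k: print(q,round(k[0]['p'],2),np.nanmedian(P[k[0]['region']],0).round(3))
E
```

```text
time_s: 25.45
tcp_pos: [0.4631, 0.3805, 0.0805]
eef_rot: [-180.0, -0.0, 173.0]
contact_force: [-0.6, -0.1, 0.7]
gripper_width: 0.0876
gripper_force: 0.0
time_s: 26.45
tcp_pos: [0.4627, 0.3802, 0.2895]
eef_rot: [-179.9, -0.1, 173.0]
contact_force: [-0.0, -0.3, -1.0]
gripper_width: 0.0873
gripper_force: 0.0
[0.4627045  0.38018719 0.289451  ] [-1.79939623e+02 -5.80398384e-02  1.72983080e+02] [  58.1   11.5   -3.6   -0.   -75.  -155.1]
((462.0041198730469, 382.9759826660156), (56.093017578125, 50.37984085083008), 82.7466812133789) [0.12011704 0.12529547 0.13071227]
[0.01443592 0.02332874 0.12554129]
can 0.58 [ 0.466 -0.455  0.107]
roll 0.75 [ 0.582 -0.408  0.019]
wallbox 0.96 [ 0.534 -0.27   0.039]
terminal 0.69 [ 0.398 -0.335  0.025]
finished 0.63 [0.593 0.338 0.108]
cleaner 0.87 [0.774 0.191 0.102]
driver 0.52 [ 0.797 -0.268  0.021]
```

The module stands level at height 0.125, centred in the cell, and the bystanders haven't moved.

```bash
python3 -c "
from plant import r
print(r.close_job())"
```

```text
the job is handed in; nothing more can be done
None
```

I pressed both the copper and blue sides onto the contact bar (about 8–9 mm in, estimated from the push force), stood the module upright and released in the crate's empty cell, and handed the job in; no verdict was returned.

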